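Offer up the tile press hinge leaf

ROBOT

A 6-joint arm with a two-finger parallel gripper is mounted at the origin on the work surface. World frame = base frame: x ahead of the robot, y to its left, z up, the work surface at z = 0. Lengths are in m, angles in rad, forces in N, time in s.
With the tool pointing down it reaches from about 0.35 to 0.975 m from the base axis. Payload 4.9 kg.
Tool frame: the origin (TCP) lies on the mounting face of the last link; the fingertips stand ahead of it and the grasp point (between the pads) lies 155 mm ahead of it (robot.tcp_to_tips is the z of the fingertips in the tool frame, in m); z points along the fingers, y is the line along which they close (so a half turn about z gives the same grasp; the last joint's range is limited). The gripper opens to 85 mm and grips with 20 to 120 N. Pads are 22 mm wide; open, the fingers measure 114 mm over their backs; the gripper's body (76 mm by 85 mm) begins 54 mm behind the grasp point. The pads swing forward as they close: fully open they stand 13 mm farther back than shut.
Start: joints at [1.053, 0.053, 1.613, -0, 1.476, -0.119], TCP at [0.243, 0.576, 0.405] pointing down, gripper open.
Joint ranges: [-3.01, 3.01], [-1.01, 2.22], [0.06, 2.58], [-1.02, 4.17], [0.09, 2.62], [-3.14, 3.14]. Speed limits (rad/s): [2.57, 2.57, 3.14, 3.14, 3.14, 3.14].

INTERFACE

Orientations are given as a unit quaternion [w, x, y, z].
In Python, from workcell import get_state, eyes, robot gives the robot as it stands. The module is installed in compiled form; this text tells all that it offers.
- The arm moves only by the shell command python3 -m inch 'ROWS' [OPENING] [FORCE]. ROWS is JSON, a list of rows, each a list of 6 numbers: the shift along the world's x, y, z in cm, then the turn, a rotation vector about the world's x, y, z in rad. A call has 1 to 5 rows; each row is the pose to reach, as a shift and turn from the pose commanded when the call began; what a row does not reach only later rows make up. A row lasts 1/8 s, in which the tool goes at most 62.5 mm and 10.7 degrees, less where a joint would pass 70% of its speed; a pose out of reach is approached as far as the arm can. A call with a gripper value outside its range is refused whole. OPENING is the opening, from 0 (shut) to 1 (fully open), set as the call begins (- or left out, the last holds). The fingers move at their own pace and stop on an object; FORCE is the grip in N (left out, the last holds). Time passes only in rows, so rows that repeat a pose let the fingers close. It gives the time, the measured TCP pose, the force, the opening and the grip force at its end, in the units of the state.
- get_state(): the state, without advancing time (a new reading comes with each control period).
- eyes.snapshot(name): name is "side" or "top"; returns a dict with "color" (400x640x3 uint8, blue, green, red), "range_z" (400x640 float32, m along the optical axis (not along the pixel's ray), 0 where there is no reading), "fx", "fy", "cx", "cy" (pixels), "view" (4x4, takes a point from world to camera coordinates). Camera axes: x right, y down, z forward; pixel columns grow to the right and rows downward; lengths in m; the calibration is good to about 2 mm. A picture is of the moment at which its call begins.
- robot.hand_in(): hands the job in; it is judged then, once.
Trained networks look in the newest picture that a camera, given by its name, has taken for a name from the list of things; names that differ only in an ending like _2 or _b are one class to them, and where a whole thing is asked for, a point or a joint stands for the part that bears it (a point fixed in the world has none). Each returns a list of dicts, best first, with "confidence" (0 to 1); they miss things now and then, are a little off and sometimes report something else, mostly with a low value. They report only what shows in the picture. A call takes as long as a camera call. They do not tell look-alikes from the thing itself.
- eyes.outline_of(camera, query): "pixels" (400x640 bool, what is visible of it) and "box" ([left, top, width, height] in pixels, round what is visible of it).
The state is a dict: "clock": time; "joints": joint angles; "qvel": joint speeds; "tau": joint torques, N m; "position": TCP position; "eef_rot": TCP orientation; "ft_force": force on the tool from outside, world axes, zero at the start; "wrist_torque": the same for the moment, N m; "opening": finger opening in m; "finger_force": force on a finger pad.
Only numpy, scipy, OpenCV 4.12 (cv2) and the standard library are available. Lean on these libraries where they do the work, as an engineer would, in place of code of your own. Each camera call takes 0.05 s, during which the arm holds its last target. There are 200 camera calls.

TASK

We are putting the lid hinge back on the clay tile press. From the wooden tray pick the batten whose hinge leaf has the single narrow knuckle that fits between the two knuckles on the press's jamb block, and bring that knuckle into the gap, batten level and pointing straight away from the block, so that all the knuckle holes line up for the pin. Finish while holding it there, still and in your grip alone, not resting on the block, and leave the other battens and the pin where they lie: I will push the pin in.

Things in the scene. Friction and masses are not known exactly. Their poses are not given: they have to be found in the camera images.
- leaf: Part to fetch: oak batten 90 x 30 x 30 mm (x, y, z), flat, with a steel hinge plate (4 mm, 30 high) on its +x end. Origin: centre of the batten's underside. ONE knuckle in the middle: barrel along y, 24 mm outside, 14 mm hole, 30 mm long, reaching to x = +77. 0.16 to 0.26 kg, balance point at x = +13. Loose on the tray floor, in any of 3 places, 30 mm or more free beside its middle; grip it across its 30 mm width.
- leaf_eye (a point): Centre of the single knuckle's hole on the part to fetch: 65 mm from its origin along +x, 18 mm above its underside. y is the hole's axis, x points away from the batten.
- jamb: Fixed wooden jamb block: post 50 x 110 mm, 90 high, on a foot 18 mm thick. Origin under the post, on the table; -x is its front, roughly facing the robot. A steel leaf on the front carries TWO knuckles: barrels along y, 24 mm outside, 14 mm hole, 30 mm long, 36 mm gap between them, the gap open above, in front and below.
- jamb_eye (a point): Middle of the gap between the jamb's two knuckles, on their hole axis: 49 mm in front (-x) of the jamb's origin, 85 mm above the table; 20 mm free behind it to the leaf plate. y is the holes' axis; x points into the block.
- tray: Shallow open wooden tray, fixed, 230 x 310 x 30 mm (x, y, z), walls and floor 5 mm thick; origin under its centre, on the table. Holds three battens side by side about 85 mm apart, knuckle ends roughly to its +x.
- pair_leaf: Wrong part, leave it: oak batten 90 x 30 x 30 mm (x, y, z), flat, with a steel hinge plate (4 mm, 30 high) on its +x end. Origin: centre of the batten's underside. The plate is 66 mm wide and carries two 18 mm long knuckles, one on either side.
- wide_leaf: Wrong part, leave it: oak batten 90 x 30 x 30 mm (x, y, z), flat, with a steel hinge plate (4 mm, 30 high) on its +x end. Origin: centre of the batten's underside. The plate is 66 mm wide and carries one 66 mm long knuckle, too wide for the gap.
- pin: Steel hinge pin, leave it: 8 mm thick, 110 mm long, T-head 34 mm wide, lying on the table beside the jamb block. Origin at its middle, underside.
Mind the look-alikes: they are no part of the job. Leave any green look-alike of the jamb alone.

How it is judged:
On the way, in this order (a step that is already met when the one before it is completed fails the run):
1. the single-knuckle leaf is lifted clear of the tray in the gripper (height (world z) of leaf above 0.05 m and contact force between the fingers and leaf above 1 N and contact force between leaf and tray below 0.1 N), for 0.2 s.
2. its knuckle is held in the gap, holes in line (distance between leaf_eye and jamb_eye below 0.005 m and angle between the y axis of leaf and the y axis of jamb, either way round below 0.1 rad and angle between leaf's own z axis and vertical below 0.12 rad and x of leaf in the frame of jamb below -0.08 m and contact force between the fingers and leaf above 1 N and contact force between leaf and jamb below 4 N and contact force between leaf and tray below 0.3 N and linear speed of leaf below 0.03 m/s), for 0.5 s.
At the end, for the whole second after the job is handed in: The knuckle hole centre is within 5 mm of the middle of the gap on the jamb hole axis, axes within 0.1 rad, batten level within 0.12 rad and pointing away from the block, still (under 0.03 m/s), held in the fingers, under 4 N on the jamb block, off the tray (all of step 2); the arm keeps its last pose, push and grip.
It fails at once if a wrong batten or the pin moved more than 50 mm (distance of any of pair_leaf, wide_leaf, pin from where it was at the start of the episode above 0.05 m).
It also fails if it takes over 45 s, if anything falls off the work surface, if the arm or the gripper's body presses on something with over 40 N, if the wrist force passes 120 N, or if a joint passes its speed limit or range.

## Working session

There is one attempt and no reset: what is moved stays moved. The work goes in short steps, Python scripts to look and compute and a shell command to move; the robot and the scene stay as the last step left them, time stands still between calls to the robot, and variables do not carry over. Pictures are saved under pics/ and viewed, at most 10 in all, crops included, and the job is handed in when it is done.

```bash
mkdir -p pics; cat > h.py <<'E'
import numpy as np, cv2
from workcell import get_state, eyes, robot
def cloud(s):
    z=s["range_z"]; v,u=np.indices(z.shape)
    p=np.stack([(u-s["cx"])/s["fx"]*z,(v-s["cy"])/s["fy"]*z,z],-1)
    V=s["view"]; w=(p-V[:3,3])@V[:3,:3]
    w[z==0]=np.nan
    return w
E
python3 - <<'E'
from h import *
st=get_state(); print(st["clock"],st["position"],st["eef_rot"],robot.tcp_to_tips)
for c in("top","side"):
    s=eyes.snapshot(c); w=cloud(s); np.savez(f"{c}0.npz",w=w,c=s["color"])
    cv2.imwrite(f"pics/{c}0.png",s["color"])
    print(c,s["fx"],(-s["view"][:3,:3].T@s["view"][:3,3]).round(3),s["view"][2,:3].round(2))
    for q in("leaf","pair_leaf","wide_leaf","jamb","pin","tray"):
        for d in eyes.outline_of(c,q)[:3]:
            p=w[d["pixels"]]; print(q,round(d["confidence"],2),d["box"],np.nanmedian(p,0).round(3),np.nanpercentile(p[:,2],97).round(3))
E
```

```text
0.0 [0.24256206 0.5757175  0.40349143] [-3.02914314e-04  1.98067065e-01  9.80187956e-01 -9.57741445e-04] 0.1734
top 397.09195767598715 [ 0.364 -0.048  1.057] [ 0.18  0.02 -0.98]
pair_leaf 0.81 [244.4, 175.2, 25.0, 47.2] [0.56  0.141 0.035] 0.039
wide_leaf 0.56 [183.1, 169.6, 24.4, 46.3] [0.59  0.309 0.035] 0.039
jamb 0.97 [290.1, 245.9, 72.3, 71.7] [ 0.344 -0.033  0.023] 0.097
jamb 0.83 [423.1, 225.7, 67.0, 61.0] [ 0.404 -0.365  0.065] 0.097
jamb 0.78 [365.0, 148.9, 63.0, 59.3] [ 0.597 -0.231  0.088] 0.097
tray 0.67 [162.6, 146.6, 122.3, 96.7] [0.563 0.227 0.007] 0.032
side 409.40415834699377 [ 0.342 -0.786  0.528] [ 0.19  0.84 -0.5 ]
leaf 0.6 [300.9, 171.4, 38.6, 14.3] [0.564 0.218 0.026] 0.035
leaf 0.34 [440.0, 283.0, 21.3, 46.7] [ 0.691 -0.31   0.006] 0.008
pair_leaf 0.74 [298.6, 180.8, 46.5, 23.2] [0.549 0.133 0.026] 0.035
pair_leaf 0.5 [274.6, 151.7, 99.9, 63.9] [0.555 0.183 0.006] 0.029
wide_leaf 0.56 [297.2, 156.2, 42.8, 15.2] [0.577 0.301 0.028] 0.035
jamb 0.89 [238.9, 300.5, 99.0, 98.0] [ 0.394 -0.396  0.065] 0.095
jamb 0.68 [195.8, 195.3, 89.5, 78.1] [ 0.333 -0.058  0.034] 0.092
jamb 0.59 [346.3, 230.2, 80.3, 96.6] [ 0.584 -0.269  0.032] 0.094
pin 0.79 [439.3, 285.0, 20.9, 43.6] [ 0.688 -0.317  0.006] 0.008
tray 0.58 [274.2, 152.2, 99.5, 62.1] [0.555 0.182 0.006] 0.029
```

```bash
python3 - <<'E'
import cv2
a=cv2.imread("pics/top0.png")[130:330,150:500]; cv2.imwrite("pics/topc.png",cv2.resize(a,(790,451),interpolation=cv2.INTER_CUBIC))
a=cv2.imread("pics/side0.png")[140:410,180:480]; cv2.imwrite("pics/sidec.png",cv2.resize(a,(660,572),interpolation=cv2.INTER_CUBIC))
E
```

```text
(no output)
```

View pics/topc.png

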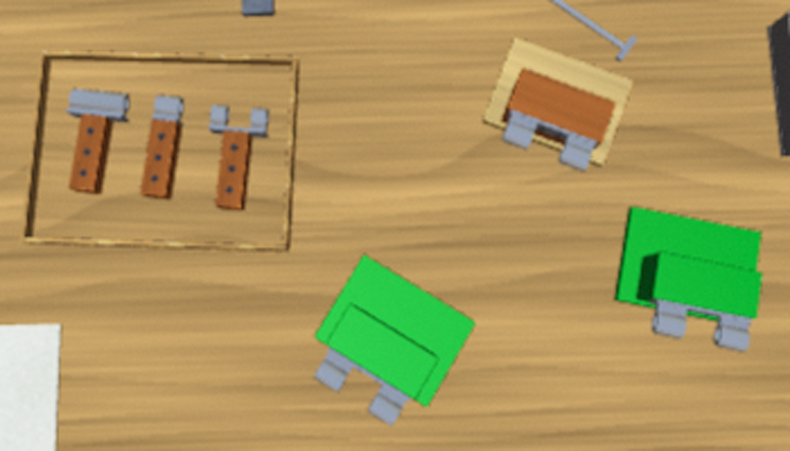

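View pics/sidec.png

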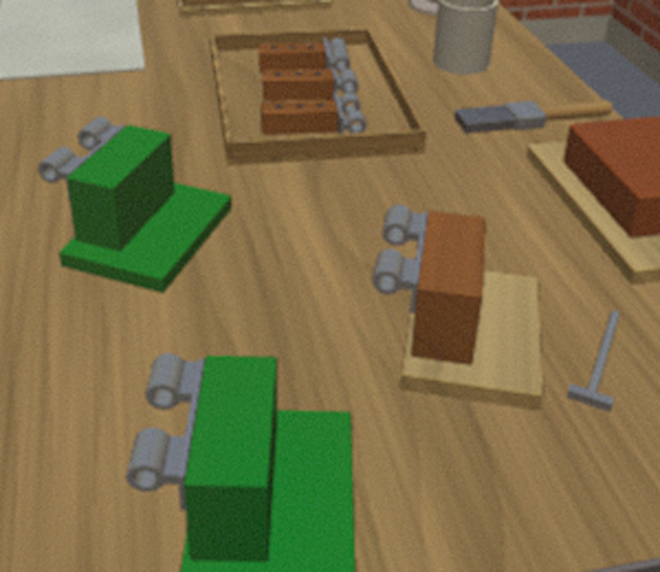

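The top crop (full pixel = 150/130 + crop/2.257) shows three battens in the tray:
- **Wide knuckle:** at about (192,190).
- **One narrow knuckle:** at about (221,194). This fits the leaf description: one knuckle as wide as the batten.
- **Two side knuckles:** at about (253,198).

The real jamb is the wood-coloured block at about (398,176). The two green ones are look-alikes. The side view agrees with all of this.

```bash
cat > m.py <<'E'
from h import *
def rect(p):
    (c,(a,b),t)=cv2.minAreaRect((p*1000).astype(np.float32)); 
    bx=cv2.boxPoints((c,(a,b),t)); return np.round(c,1),round(a,1),round(b,1),round(t,1)
def hsv(c): return cv2.cvtColor(c,cv2.COLOR_BGR2HSV)
E
python3 - <<'E'
from m import *
D={c:np.load(c+"0.npz") for c in("top","side")}
for c in D:
    w,im=D[c]["w"],D[c]["c"]; h=hsv(im); 
    if c=="top":
        for v,u in((194,221),(190,221),(178,224),(176,398),(188,381),(196,405)): print(u,v,h[v,u],w[v,u].round(3))
    steel=(h[...,1]<80); brown=(h[...,0]<15)&(h[...,1]>110)
    inb=lambda x0,x1,y0,y1,z0,z1:(w[...,0]>x0)&(w[...,0]<x1)&(w[...,1]>y0)&(w[...,1]<y1)&(w[...,2]>z0)&(w[...,2]<z1)
    T=inb(.48,.68,.1,.36,.028,.045)
    for n,m in(("brown",T&brown),("steel",T&steel)):
        k,l,s,_=cv2.connectedComponentsWithStats(m.astype(np.uint8))
        for i in range(1,k):
            if s[i,4]>25:
                p=w[l==i]; print(c,n,s[i,:5],np.median(p,0).round(4),rect(p[:,:2]))
    J=inb(.45,.72,-.36,-.12,.07,.11)
    for n,m in(("jbrown",J&brown&(w[...,2]>.083)),("jsteel",J&steel)):
        k,l,s,_=cv2.connectedComponentsWithStats(m.astype(np.uint8))
        for i in range(1,k):
            if s[i,4]>25:
                p=w[l==i]; print(c,n,s[i,:5],np.median(p,0).round(4),p[:,2].max().round(4),rect(p[:,:2]))
E
```

```text
221 194 [ 12 178 152] [0.568 0.228 0.038]
221 190 [111  61  71] [0.579 0.229 0.036]
224 178 [108  34 175] [0.613 0.222 0.032]
398 176 [ 13 175 173] [ 0.591 -0.229  0.09 ]
381 188 [108  42 178] [ 0.56  -0.183  0.1  ]
405 196 [106  29 167] [ 0.539 -0.241  0.098]
top brown [181 181  17  34 381] [0.5611 0.3125 0.0358] (array([562.7, 314.3]), 30.9, 87.5, 81.8)
top brown [213 183  16  34 381] [0.553  0.2297 0.0356] (array([554.3, 230.5]), 31.0, 88.5, 83.5)
top brown [246 188  15  34 371] [0.5373 0.1437 0.036 ] (array([538.8, 144.1]), 30.3, 88.0, 83.7)
top steel [180 169  26  13 253] [0.6236 0.3062 0.0343] (array([622.5, 306.3]), 66.4, 32.1, 82.4)
top steel [218 172  13  12 117] [0.6145 0.223  0.0345] (array([614. , 222.4]), 29.3, 31.6, 84.0)
top steel [243 176  26  13 157] [0.5972 0.1357 0.0345] (array([598. , 138.3]), 66.6, 30.5, 82.9)
top jbrown [375 161  47  33 799] [ 0.5904 -0.2294  0.0913] 0.0964 (array([ 590.7, -229.4]), 108.4, 47.7, 66.9)
top jsteel [373 179  42  27 412] [ 0.553  -0.2241  0.0929] 0.1016 (array([ 552.4, -213.1]), 98.8, 36.3, 66.3)
side brown [298 159  30   8 155] [0.5605 0.3077 0.0329] (array([563.5, 315.3]), 92.9, 46.1, 0.5)
side brown [299 172  33   7 190] [0.5509 0.2243 0.0332] (array([553.2, 229.1]), 34.4, 89.0, 80.6)
side brown [299 185  35  10 207] [0.5363 0.1377 0.0333] (array([538.1, 147.3]), 43.8, 90.0, 85.9)
side steel [330 158   8  10  61] [0.6231 0.2995 0.0319] (array([624.8, 304.9]), 64.6, 18.5, 81.1)
side steel [334 172   8   6  40] [0.6152 0.2195 0.0317] (array([617.1, 221. ]), 31.7, 19.3, 86.6)
side steel [338 191   8   5  32] [0.5988 0.1101 0.0321] (array([599.4, 112. ]), 18.8, 18.6, 79.5)
side jbrown [ 370  236   30   42 1005] [ 0.5868 -0.2395  0.0888] 0.0914 (array([ 589.2, -231.6]), 111.4, 48.1, 67.0)
side jsteel [349 233  26  45 649] [ 0.5472 -0.234   0.0887] 0.0971 (array([ 549.8, -215.5]), 104.0, 35.7, 67.1)
```

```bash
python3 -m inch '[[6,-6,0,0,0,0.1],[11,-11.5,-2,0,0,0.2],[16,-17,-4,0,0,0.28],[20,-21.5,-5,0,0,0.28],[24,-26,-6,0,0,0.28]]' 0.75 40
python3 -m inch '[[4,-4.3,-3,0,0,0],[8.1,-8.7,-6,0,0,0],[8.1,-8.7,-8,0,0,0],[8.1,-8.7,-8,0,0,0]]'
python3 -c "
from h import *
s=eyes.snapshot('top');cv2.imwrite('pics/t1.png',cv2.resize(s['color'][120:270,150:350],(800,600)));st=get_state();print(st['position'],st['eef_rot'],st['opening'],st['ft_force'])"
```

```text
clock: 1.32
position: [0.4525, 0.3492, 0.353]
eef_rot: [0.0, 0.059, 0.998, 0.0]
ft_force: [0.0, -0.7, -0.2]
opening: 0.0639
finger_force: 0.0
clock: 1.82
position: [0.5321, 0.2628, 0.2708]
eef_rot: [-0.002, 0.06, 0.998, -0.001]
ft_force: [-0.4, -0.1, 0.2]
opening: 0.0641
finger_force: 0.0
[0.53226993 0.26363683 0.27254847] [-9.74886360e-04  5.96358327e-02  9.98219683e-01 -2.86191747e-04] 0.06440038988460053 [ 0.90580233  0.80571753 -0.23494988]
```

```bash
python3 -m inch '[[3.2,-3.4,-1.5,0,0,0],[3.2,-3.4,-2,0,0,0],[3.2,-3.4,-2,0,0,0]]'
python3 -c "
from h import *
s=eyes.snapshot('side');cv2.imwrite('pics/s1.png',cv2.resize(s['color'][100:250,220:420],(800,600)));
for i in range(3):
  eyes.snapshot('top');st=get_state();print(st['position'],st['eef_rot'])"
```

```text
clock: 2.25
position: [0.5641, 0.2307, 0.254]
eef_rot: [0.0, 0.059, 0.998, 0.0]
ft_force: [-0.3, -0.6, -0.0]
opening: 0.0639
finger_force: 0.0
[0.5640525  0.23092928 0.25428722] [5.40573354e-04 5.86361993e-02 9.98279214e-01 3.39217987e-04]
[0.56408116 0.23090127 0.25428647] [6.21287838e-04 5.86017273e-02 9.98281198e-01 3.18799417e-04]
[0.56408674 0.23079034 0.25416148] [5.80617184e-04 5.86639659e-02 9.98277582e-01 2.67389057e-04]
```

View pics/s1.png

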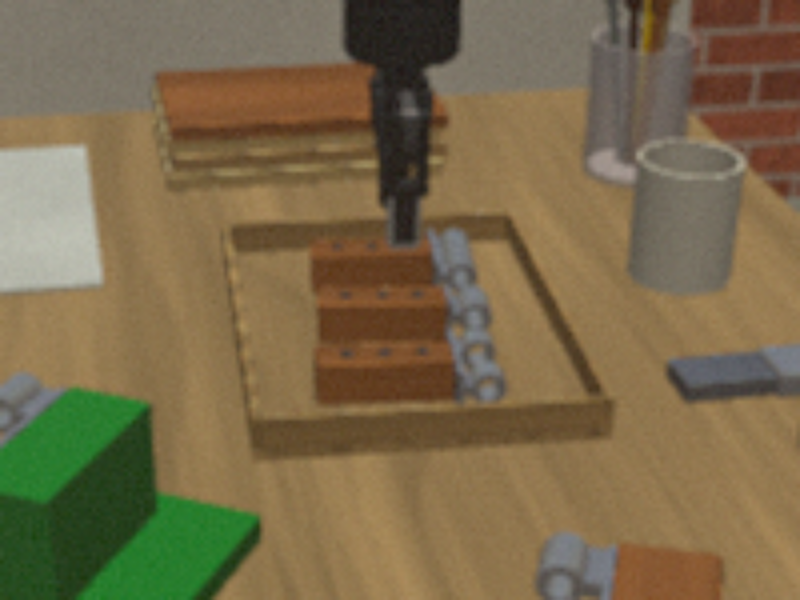

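The side crop shows the fingers (tips at 405,240) above the tray. The middle batten has one narrow knuckle at (475,305), with the wide knuckle behind it and the pair in front, so the middle one is confirmed. Descending.

```bash
python3 -m inch '[[0,-0.15,-3,0,0,0],[0,-0.15,-5.5,0,0,0],[0,-0.15,-7.2,0,0,0],[0,-0.15,-7.2,0,0,0],[0,-0.15,-7.2,0,0,0]]'
python3 -m inch '[[0,0,0,0,0,0],[0,0,0,0,0,0],[0,0,0,0,0,0],[0,0,0,0,0,0],[0,0,0,0,0,0]]' 0 60
```

```text
clock: 3.08
position: [0.565, 0.2287, 0.1824]
eef_rot: [0.001, 0.059, 0.998, 0.0]
ft_force: [0.8, 1.1, 0.7]
opening: 0.0639
finger_force: 0.0
clock: 3.7
position: [0.5652, 0.2286, 0.1827]
eef_rot: [0.001, 0.059, 0.998, 0.0]
ft_force: [0.0, 0.3, 5.5]
opening: 0.0289
finger_force: 61.0
```

```bash
python3 -m inch '[[0,0,2,0,0,0],[0,0,5,0,0,0],[0,0,9,0,0,0],[0,0,12,0,0,0],[0,0,12,0,0,0]]' - 80
python3 -c "
from m import *
s=eyes.snapshot('side');w=cloud(s);h=hsv(s['color']);st=get_state();print(st['position'],st['eef_rot'],st['opening'],st['finger_force'])
cv2.imwrite('pics/s2.png',cv2.resize(s['color'][80:230,220:420],(800,600)))
"
```

```text
clock: 4.32
position: [0.5652, 0.2285, 0.3047]
eef_rot: [0.003, 0.059, 0.998, 0.001]
ft_force: [-0.5, 0.3, -2.2]
opening: 0.0285
finger_force: 79.7
[0.56444174 0.22829812 0.30212313] [7.97245737e-04 5.93946978e-02 9.98234235e-01 2.14478876e-04] 0.02891290967503551 79.71773386001587
```

View pics/s2.png

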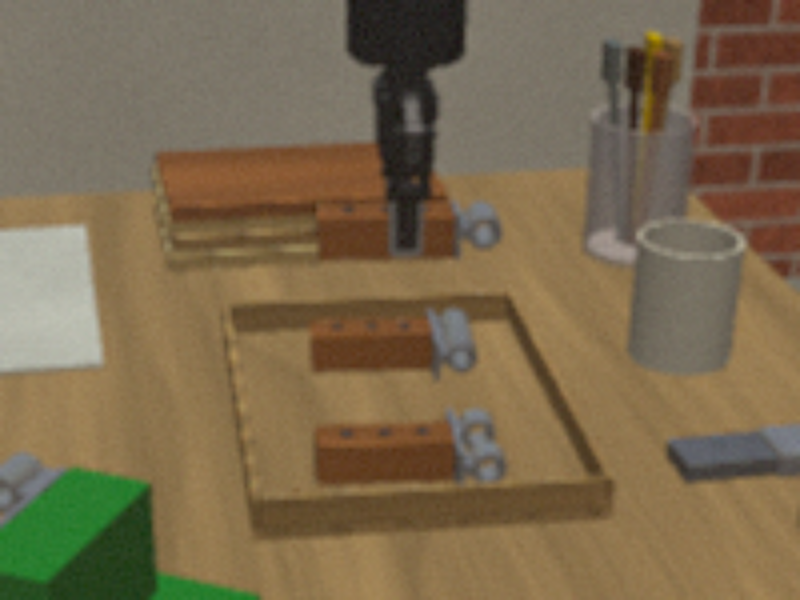

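```bash
python3 -m inch '[[-1,-4,0,0,0,-0.04],[-2.5,-10,0,0,0,-0.1],[-4,-16,0,0,0,-0.16],[-5.5,-22,0,0,0,-0.22],[-6.5,-26,0,0,0,-0.285]]'
python3 -m inch '[[-1.2,-5,-0.5,0,0,0],[-2.4,-10,-1,0,0,0],[-3.6,-14.5,-1.7,0,0,0],[-3.6,-14.5,-1.7,0,0,0],[-3.6,-14.5,-1.7,0,0,0]]'
cat > look.py <<'E'
from m import *
import sys
for c in("top","side"):
    s=eyes.snapshot(c); w=cloud(s); h=hsv(s["color"]); np.savez(f"{c}1.npz",w=w,c=s["color"])
    u,v=(340,140) if c=="top" else (270,170)
    cv2.imwrite(f"pics/{c}_{sys.argv[1]}.png",cv2.resize(s["color"][v:v+120,u:u+160],(800,600),interpolation=cv2.INTER_CUBIC))
st=get_state(); print(st["position"],st["eef_rot"],st["ft_force"],st["opening"],st["finger_force"])
p=st["position"]; q=st["eef_rot"]; print("yaw y", 2*np.degrees(np.arctan2(q[2],q[1]))-90)
E
python3 look.py a
```

```text
clock: 5.0
position: [0.4976, -0.0336, 0.2985]
eef_rot: [-0.002, 0.202, 0.979, -0.0]
ft_force: [0.5, -0.4, -2.5]
opening: 0.0286
finger_force: 80.0
clock: 5.62
position: [0.4629, -0.1762, 0.2825]
eef_rot: [-0.002, 0.201, 0.98, 0.001]
ft_force: [0.5, -0.6, -2.0]
opening: 0.0288
finger_force: 80.2
[ 0.46344867 -0.17558662  0.28340404] [-7.33561168e-04  1.99835575e-01  9.79829097e-01  3.82395539e-04] [-0.19284548  0.46431946 -2.44520474] 0.028280457820326864 80.19134402275085
yaw y 66.94530386437503
```

```bash
python3 -c "
import cv2,numpy as np
a=cv2.imread('pics/top_a.png');b=cv2.imread('pics/side_a.png')
cv2.imwrite('pics/ab.png',cv2.resize(np.hstack([a,b]),(800,300)))"
```

```text
(no output)
```

View pics/ab.png

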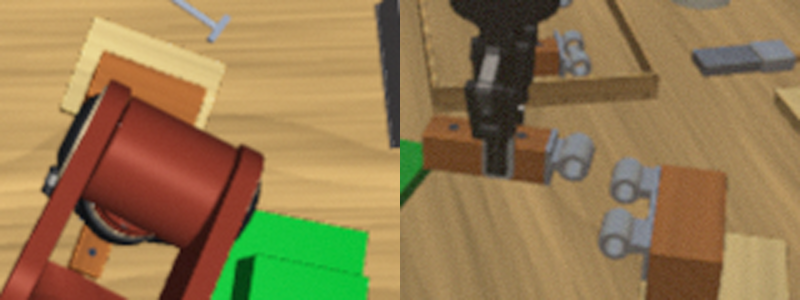

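```bash
python3 - <<'E'
from m import *
D=np.load("side1.npz"); w=D["w"]; h=hsv(D["c"])
a=np.radians(-23.05); ex=np.array([np.cos(a),np.sin(a)]); ey=np.array([-ex[1],ex[0]])
O=np.array([.5900,-.2303])
q=np.dstack([((w[...,:2]-O)@ex),((w[...,:2]-O)@ey),w[...,2]])*1000
steel=(h[...,1]<80)&(h[...,2]>70)
def show(n,b):
    m=steel.copy()
    for i in range(3): m&=(q[...,i]>b[i][0])&(q[...,i]<b[i][1])
    p=q[m]; print(n,m.sum(),"min",np.percentile(p,2,0).round(1),"max",np.percentile(p,98,0).round(1),"med",np.median(p,0).round(1))
    return m
show("leaf knuckle",[(-105,-60),(-28,25),(95,145)])
show("leaf face",[(-105,-60),(-25,-10),(95,145)])
show("near",[(-70,-37),(-60,-15),(60,105)])
show("near face",[(-70,-37),(-60,-44),(60,105)])
show("far",[(-70,-37),(10,60),(60,105)])
show("far face",[(-70,-37),(8,23),(60,105)])
brown=(h[...,0]<15)&(h[...,1]>110)
m=brown&(q[...,0]>-220)&(q[...,0]<-90)&(abs(q[...,1])<25)&(q[...,2]>95)&(q[...,2]<150)
t=m&(q[...,2]>130); p=q[t]; print("leaf top z",np.median(p,0), np.polyfit(p[:,0],p[:,2],1)); 
t=m&(q[...,2]<127)&(q[...,2]>112); p=q[t]; print("leaf side y",np.median(p,0),np.polyfit(p[:,0],p[:,1],1),"xmin",p[:,0].min())
j=brown&(abs(q[...,0])<35)&(abs(q[...,1])<65)
p=q[j&(q[...,2]>85)]; print("jtop",np.percentile(p,1,0),np.percentile(p,99,0),np.median(p,0))
p=q[j&(q[...,2]<80)&(q[...,2]>30)&(q[...,1]<-45)&(abs(q[...,0])<20)]; print("jside y",np.median(p,0),np.polyfit(p[:,0],p[:,1],1))
E
```

```text
leaf knuckle 302 min [-104.3  -17.3  111.2] max [-74.6  12.3 134.4] med [-89.3  -8.6 127.7]
leaf face 134 min [-104.3  -17.5  108.6] max [-75.3 -10.5 134.2] med [-90.2 -15.  124.7]
near 243 min [-60.2 -49.6  75.6] max [-37.7 -19.9  96.2] med [-49.1 -41.5  91. ]
near face 97 min [-60.2 -50.1  74.2] max [-37.9 -44.3  95.7] med [-49.1 -48.   87.3]
far 202 min [-59.8  16.4  76.3] max [-37.4  46.   96.3] med [-48.9  25.2  91. ]
far face 87 min [-59.8  15.5  75.8] max [-37.3  22.8  96.1] med [-48.9  18.5  86.8]
leaf top z [-165.04450949   -5.27897034  133.98042373] [-2.95835044e-03  1.33363454e+02]
leaf side y [-158.71171775  -15.26213095  119.53915494] [-5.69748685e-03 -1.62733789e+01] xmin -192.38096375349951
jtop [-23.78952237 -55.92020502  85.60249116] [23.14536802 51.79969644 90.66028858] [-0.12419023 -9.38187922 88.84395491]
jside y [  0.43228814 -55.22068378  56.20838819] [ 8.73886536e-03 -5.52817413e+01]
```

Side view: the held leaf is level, its knuckle at (573,157) in front of and above the real jamb's gap. The measured offset is 36 mm forward and 38 mm down, with about 0 mm sideways, which agrees with the arm's own pose.

```bash
python3 -m inch '[[0,0,-1.5,0,0,0],[0,0,-3,0,0,0],[0,0,-3.8,0,0,0],[0,0,-3.8,0,0,0]]'
python3 -m inch '[[0.8,-0.34,0,0,0,0],[1.6,-0.68,0,0,0,0],[2.4,-1.02,0,0,0,0],[3.3,-1.4,0,0,0,0],[3.3,-1.4,0,0,0,0]]'
python3 look.py b
```

```text
clock: 6.22
position: [0.4631, -0.1763, 0.2448]
eef_rot: [-0.001, 0.2, 0.98, 0.0]
ft_force: [0.2, 0.2, -3.0]
opening: 0.0288
finger_force: 80.2
clock: 6.85
position: [0.4972, -0.191, 0.2465]
eef_rot: [0.0, 0.201, 0.98, -0.0]
ft_force: [-0.1, 0.2, -2.6]
opening: 0.0283
finger_force: 80.2
[ 0.49649609 -0.19066972  0.24610026] [-2.66915023e-04  2.00509881e-01  9.79691642e-01  5.97547888e-05] [ 0.12582652  0.21476126 -2.84441402] 0.02858559742304738 80.15063166618347
yaw y 66.86644498749556
```

View pics/side_b.png

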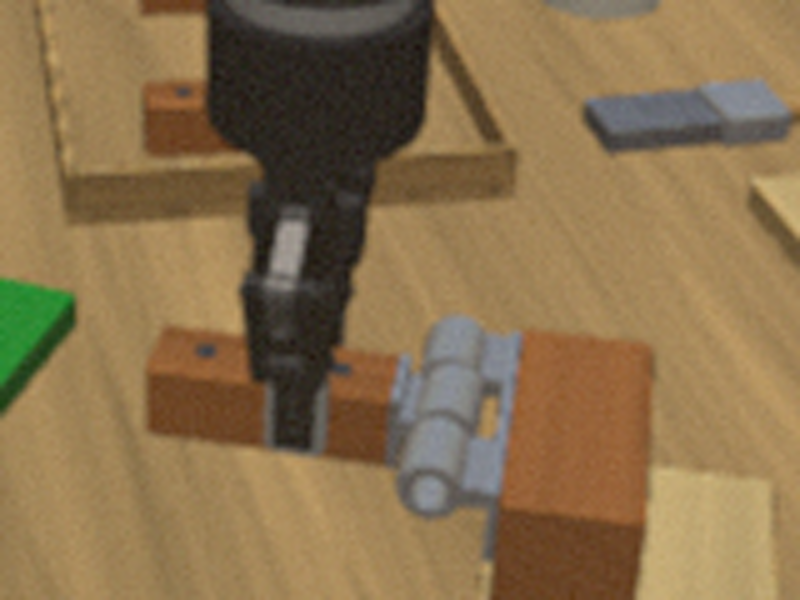

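The knuckle sits in the gap, in line with the two jamb knuckles (barrels at about (455,345), (450,395) and (435,460)), and the force reading shows no contact. One fine check follows.

```bash
python3 - <<'E'
from m import *
D=np.load("side1.npz"); w=D["w"]; h=hsv(D["c"])
a=np.radians(-23.05); ex=np.array([np.cos(a),np.sin(a)]); ey=np.array([-ex[1],ex[0]]); O=np.array([.5900,-.2303])
q=np.dstack([((w[...,:2]-O)@ex),((w[...,:2]-O)@ey),w[...,2]])*1000
m=(h[...,1]<80)&(h[...,2]>70)&(q[...,0]>-68)&(q[...,0]<-37)&(q[...,2]>80)&(q[...,2]<105)
for lo,hi in((-46,-22),(-12,12),(22,46)):
    p=q[m&(q[...,1]>lo)&(q[...,1]<hi)]
    # fit circle centre, r=12
    from scipy.optimize import least_squares
    f=least_squares(lambda c:np.hypot(p[:,0]-c[0],p[:,2]-c[1])-12,[-49,85],loss="soft_l1")
    print(len(p),p[:,2].max().round(1),np.percentile(p[:,2],95).round(1),f.x.round(2))
for i in range(3):
    eyes.snapshot("top"); st=get_state(); print(st["position"].round(4) if hasattr(st["position"],"round") else st["position"])
E
```

```text
120 96.8 96.2 [-49.6   83.72]
141 99.0 97.9 [-50.19  85.57]
84 96.9 95.9 [-49.88  83.68]
[ 0.4963 -0.1906  0.246 ]
[ 0.4963 -0.1905  0.246 ]
[ 0.4962 -0.1905  0.2461]
```

```bash
python3 -m inch '[[0.05,0.02,-0.1,0,0,0],[0.05,0.02,-0.18,0,0,0],[0.05,0.02,-0.18,0,0,0],[0.05,0.02,-0.18,0,0,0],[0.05,0.02,-0.18,0,0,0]]'
python3 -m inch '[[0,0,0,0,0,0],[0,0,0,0,0,0],[0,0,0,0,0,0],[0,0,0,0,0,0],[0,0,0,0,0,0]]'
```

```text
clock: 7.72
position: [0.497, -0.1905, 0.2445]
eef_rot: [0.0, 0.201, 0.98, -0.0]
ft_force: [-0.4, 0.8, -2.3]
opening: 0.0284
finger_force: 80.1
clock: 8.35
position: [0.497, -0.1905, 0.2445]
eef_rot: [0.0, 0.201, 0.98, -0.0]
ft_force: [1.0, 0.8, -1.4]
opening: 0.0288
finger_force: 80.1
```

```bash
python3 -c "
from workcell import robot
print(robot.hand_in())"
```

```text
the job is handed in; nothing more can be done
None
```

The single-knuckle leaf is held level in the real jamb's gap, its hole measured within about 1 mm of the jamb's hole axis with no sign of contact, and the job was handed in at about 8.4 s; the hand-in call returned no verdict.

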